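Nest two lens cells, then show the heavier to the light

ROBOT

A 6-joint arm with a two-finger parallel gripper is mounted at the origin on the work surface. World frame = base frame: x ahead of the robot, y to its left, z up, the work surface at z = 0. Lengths are in mm, angles in rad, forces in N, time in s.
With the tool pointing down it reaches from about 350 to 775 mm from the base axis. Payload 7.3 kg.
Tool frame: the origin (TCP) lies on the mounting face of the last link; the fingertips stand 178 mm ahead of it and the grasp point (between the pads) lies 159 mm ahead of it; z points along the fingers, y is the line along which they close (so a half turn about z gives the same grasp; the last joint's range is limited). The gripper opens to 92 mm and grips with 3 to 60 N. Pads are 19 mm wide; open, the fingers measure 130 mm over their backs; the gripper's body (75 mm by 190 mm) begins 47 mm behind the grasp point.
Start: joints at [-1.309, 0.342, 1.524, -0, 1.275, -0.146], TCP at [208.229, -481.942, 404.741] pointing down, gripper open.
Joint ranges: [-2.53, 2.53], [-0.77, 2.02], [0.04, 2.7], [-1, 4.14], [0.28, 2.66], [-3.11, 3.11]. Speed limits (rad/s): [2.57, 2.57, 3.14, 3.14, 3.14, 3.14].

INTERFACE

Orientations are given as [roll, pitch, yaw] about the fixed x, y, z axes, in that order (R = Rz(yaw) Ry(pitch) Rx(roll)).
In Python, from plant import bot gives the robot as it stands.
- The arm moves only by the tool shift_gripper, called after "Call:" by a JSON object that holds its "name" and its "arguments". Schema: {"type":"object","properties":{"ticks":{"type":"array","items":{"type":"array","items":{"type":"number"},"minItems":5,"maxItems":5},"minItems":1,"maxItems":5},"only":{"type":"string"},"quiet":{"type":"boolean"},"lines":{"type":"string"}},"required":["ticks"],"additionalProperties":false}. ticks is a list of rows, 1 to 5 of them, each of 5 numbers: the finger opening in mm, then dx, dy, dz in a scale on which 1.0 is 750 mm, then a turn about the tool's z in a scale on which 1.0 is pi rad; each row is the pose to reach, as a shift and turn from the pose commanded when the call began, along the tool's axes at that moment; what a row does not reach only later rows make up. A row lasts 1/8 s, in which the tool goes at most 62.5 mm and 0.188 rad, less where a joint would pass 70% of its speed; a pose out of reach is approached as far as the arm can. The fingers move at their own pace and stop on an object; the grip force is fixed at half the most. Time passes only in rows, so rows that do not move let the fingers close. The tool returns the time, the measured TCP pose, the force, the opening and the grip force at its end. only (a regular expression) keeps the lines of the reply that match it, lines (a string "A,B") keeps lines A to B, and quiet returns only ok. Shift and turn numbers lie between -1 and 1, and a call with a number outside is refused. Input that does not fit is refused with a message, and nothing moves.
- bot.get_obs(): the state, without advancing time (a new reading comes with each control period).
- bot.capture(name): name is "side" or "top"; returns a dict with "color" (384x512x3 uint8, red, green, blue), "K" (3x3 intrinsics, pixels), "R" (3x3) and "t" (3): a world point X has camera coordinates R X + t. Camera axes: x right, y down, z forward; pixel columns grow to the right and rows downward; lengths in mm; the calibration is good to about 2 mm. A picture is of the moment at which its call begins. There is no depth.
- bot.close_job(): hands the job in; it is judged then, once.
The state is a dict: "time": time; "joint_positions": joint angles; "dq": joint speeds; "tau": joint torques, N m; "tool_pos": TCP position; "tcp_rot": TCP orientation; "contact_force": force on the tool from outside, world axes, zero at the start; "moment": the same for the moment, N m; "grip_width": finger opening in mm; "finger_force": force on a finger pad.
Only numpy, scipy, OpenCV 4.12 (cv2) and the standard library are available. Lean on these libraries where they do the work, as an engineer would, in place of code of your own. Each camera call takes 0.05 s, during which the arm holds its last target. There are 200 camera calls.

TASK

Two lens cells stand on the bench, one on a round foot and one on a square foot; pick each up in turn, feel its weight, and set it gently, fully down, in the pocket of the white tray that matches its foot, and let go. When both are nested, take the heavier cell, the one with its full lens stack, out again and hold it upright and still over the middle of the light pad, its foot about 8 cm above the lit face; finish while still holding it there, with the lighter cell left in its pocket. Do not lay a cell on its side or disturb the other things on the bench.

Things in the scene. Friction and masses are not known exactly. Their poses are not given: they have to be found in the camera images.
- round_cell: Lens cell with a round aluminium foot, 68 mm diameter, 10 mm thick. Above it a black skirt, 54 mm diameter, to height 34 mm, then a rigid round barrel to grip, 44 mm diameter, to 62 mm, and a blue cap to 70 mm. One cell (either) is full, 0.31 to 0.39 kg; the other 0.16 to 0.2 kg. Starts upright on the table. Origin: centre of underside, z up.
- square_cell: Lens cell with a square aluminium foot, 56 x 56 mm, 10 mm thick. Above it a black skirt, 54 mm diameter, to height 34 mm, then a rigid round barrel to grip, 44 mm diameter, to 62 mm, and a blue cap to 70 mm. One cell (either) is full, 0.31 to 0.39 kg; the other 0.16 to 0.2 kg. Starts upright on the table. Origin: centre of underside, z up, x, y along the foot sides.
- tray: White tray fixed to the bench, 110 mm (its x) by 200 mm (its y), 18 mm high, with a round and a square pocket, each 12 mm deep (pocket floor 6 mm above the table). Origin: centre of the underside; it is turned about the vertical.
- tray_hole0 (a point): Centre of the mouth of the round pocket (74 mm diameter, 12 mm deep), level with the tray's top, 18 mm above the table, 46 mm from the tray's centre along its +y. A nested cell's underside lies 12 mm below this point.
- tray_hole1 (a point): Centre of the mouth of the square pocket (62 x 62 mm, sides along the tray's x and y, 12 mm deep), level with the tray's top, 46 mm from the tray's centre along its -y. A nested cell's underside lies 12 mm below this point.
- light_pad: Flat inspection light fixed to the bench: black square base 120 x 120 mm with a white lit face, 20 mm high in all. Origin: centre of the underside.
- pad_face (a point): Centre of the light pad's lit white face, 20 mm above the table; z up.
- bottle: White squeeze bottle with a white cap, 48 mm diameter, 110 mm tall, upright. Bystander. Origin: centre of its underside.
- tape_block: Blue tape dispenser, 80 x 45 mm, 59 mm tall. Bystander. Origin: centre of its underside.
- panels: Stack of four black glass panels with clear film, 100 x 160 mm, 22 mm high. Bystander. Origin: centre of its underside.
- marker: Red marker pen with a white cap, about 135 mm long along its x axis, 11 mm thick, lying. Bystander. Origin: underside, mid red barrel.
- spare_cap: Loose flat blue dust cap, 44 mm diameter, 10 mm high, nothing under it: not a lens cell. Bystander. Origin: centre of its underside.
- spacer: Brass ring, outer diameter 52 mm, 8 mm high. Bystander. Origin: centre of its underside.

How it is judged:
By the outcome, as a careful person would: the job done as asked, in the order asked, and still so for the second after the job is handed in, while the arm keeps its last pose, push and grip.
It also fails if it takes over 72 s, if anything falls off the work surface, if the arm or the gripper's body presses on something with over 40 N, if the wrist force passes 120 N, or if a joint passes its speed limit or range.

## Working session

There is one attempt and no reset: what is moved stays moved. The work goes in short steps, Python scripts to look and compute and a tool call to move; the robot and the scene stay as the last step left them, time stands still between calls to the robot, and variables do not carry over. Pictures are saved under pics/ and viewed, at most 10 in all, crops included, and the job is handed in when it is done.

```bash
ls; mkdir -p pics; python3 - <<'E'
from plant import bot
import cv2,json
o=bot.get_obs()
print({k:(v.tolist() if hasattr(v,'tolist') else v) for k,v in o.items()})
for n in("side","top"):
    c=bot.capture(n); cv2.imwrite(f"pics/{n}0.png",cv2.cvtColor(c["color"],cv2.COLOR_RGB2BGR))
    print(n,c["K"],c["R"],c["t"])
E
```

```text
pics
plant.py
{'time': 0.0, 'joint_positions': [-1.309005848785609, 0.34274238390877787, 1.5250176096991614, -7.031867803034272e-06, 1.2754034455664562, -0.14598333624241436], 'dq': [0.000244366997363038, -0.0013212746402953743, 0.0006123121217358704, -1.243257807414814e-05, -0.00033151772600365257, 1.6806182063980416e-05], 'tau': [0.0008061639164225198, -43.12371253967285, -24.421529173851013, 0.07196657359600067, 0.055973046692088246, -0.00013595272321254015], 'tool_pos': [208.19034611629863, -481.8115338806213, 404.03433753340744], 'tcp_rot': [-3.1400375977595485, -0.00022184226877586255, 0.4077756941340658], 'contact_force': [-0.6065419796627072, -0.01659419610807392, -0.1369463333271552], 'moment': [0.056780910278410236, -0.02011767051656657, -0.050003476938017065], 'finger_force': 0.0, 'grip_width': 91.47586328171309}
side [[467.16493026   0.         255.65893655]
 [  0.         467.16493026 190.03619864]
 [  0.           0.           1.        ]] [[ 0.97078493 -0.23993778  0.00254591]
 [-0.13354721 -0.54908428 -0.82502824]
 [ 0.19935337  0.80058498 -0.56508577]] [-500.93789209  122.69676968 1284.22259314]
top [[350.18760645   0.         256.29582817]
 [  0.         350.18760645 187.93387814]
 [  0.           0.           1.        ]] [[ 0.00682736 -0.99987127  0.01452018]
 [-0.98638368 -0.00911989 -0.1642074 ]
 [ 0.16431868 -0.01320136 -0.98631896]] [ 16.70888069 528.27746938 868.36473768]
```

```bash
python3 -c "
import cv2
for n in('side','top'):
    cv2.imwrite(f'pics/{n}0b.png',cv2.resize(cv2.imread(f'pics/{n}0.png'),(800,600),interpolation=cv2.INTER_CUBIC))"
```

```text
(no output)
```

View pics/side0b.png

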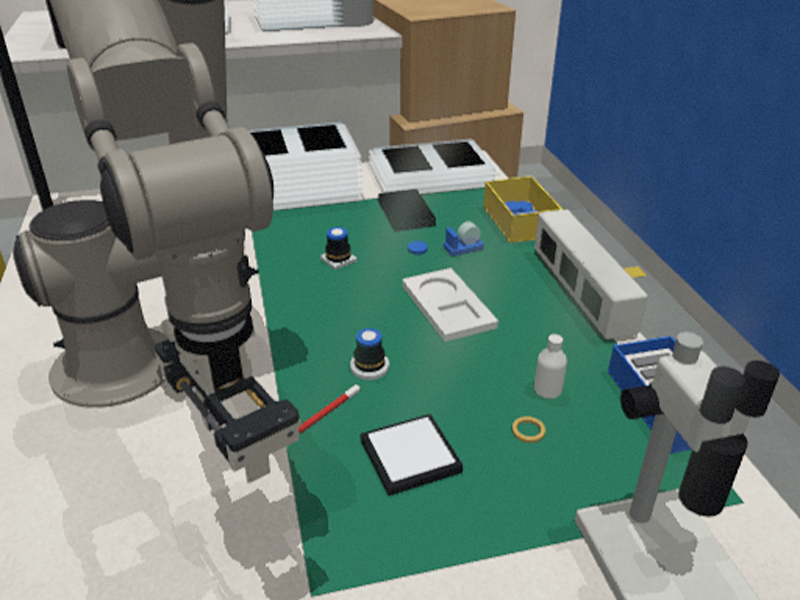

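View pics/top0b.png

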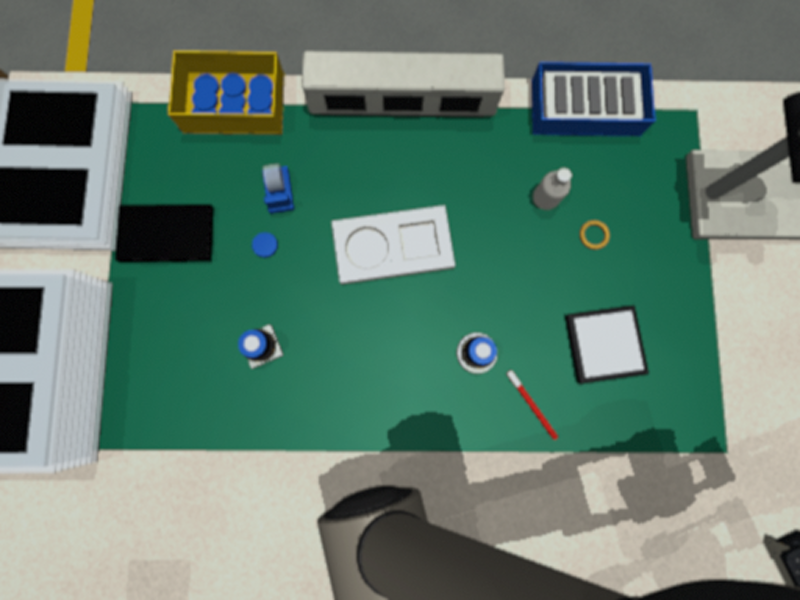

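The side view (800x600 scale) shows the round cell at about (370,350), the square cell at (338,245), the tray at (450,303) with its round pocket at the far end, and the pad at (411,452). In the top view the round cell is at (480,352), the square cell at (260,346) and the pad at (608,344). The tray is at (393,245), with its round pocket on the left. Next I'll segment these and triangulate.

```bash
cat > h.py <<'E'
import numpy as np, cv2
from plant import bot
def cap(n):
    c=bot.capture(n); return c["color"],c
def P(c): return c["K"]@np.c_[c["R"],c["t"]]
def proj(c,X): return cv2.projectPoints(np.float64(X).reshape(-1,3),cv2.Rodrigues(c["R"])[0],c["t"],c["K"],None)[0][:,0]
def tri(a,b,pa,pb):
    X=cv2.triangulatePoints(P(a),P(b),np.float64(pa).reshape(-1,2).T,np.float64(pb).reshape(-1,2).T); return (X[:3]/X[3]).T
def onplane(c,p,z):
    p=np.c_[np.float64(p).reshape(-1,2),np.ones(len(np.float64(p).reshape(-1,2)))]
    d=(c["R"].T@np.linalg.inv(c["K"])@p.T).T; o=-c["R"].T@c["t"]
    return o+d*((z-o[2])/d[:,2])[:,None]
def blob(mask,roi):
    x0,y0,x1,y1=roi; m=np.zeros_like(mask); m[y0:y1,x0:x1]=mask[y0:y1,x0:x1]
    n,l,s,ce=cv2.connectedComponentsWithStats(m)
    k=1+np.argmax(s[1:,4]); return (l==k).astype(np.uint8),ce[k],s[k]
def quad(m):
    ct=max(cv2.findContours(m,0,cv2.CHAIN_APPROX_NONE)[0],key=cv2.contourArea); h=cv2.convexHull(ct)
    return cv2.approxPolyN(h,4,ensure_convex=True).reshape(-1,2).astype(float)
def blue(im):
    h=cv2.cvtColor(im,cv2.COLOR_RGB2HSV); return cv2.inRange(h,(100,120,60),(125,255,255))
def white(im,t=150):
    h=cv2.cvtColor(im,cv2.COLOR_RGB2HSV); return cv2.inRange(h,(0,0,t),(180,70,255))
def r8(*a): return [int(v*.64) for v in a]
E
python3 - <<'E'
from h import *
S,s=cap("side");T,t=cap("top")
np.set_printoptions(precision=1,suppress=True)
roi={"round":(r8(345,320,395,385),r8(450,325,510,380)),"square":(r8(315,220,362,272),r8(232,322,290,372))}
tiles=[]
def tile(im,r,k=None):
    x0,y0,x1,y1=r; c=cv2.cvtColor(im[y0:y1,x0:x1],cv2.COLOR_RGB2BGR); tiles.append(cv2.resize(c,(200,200),interpolation=cv2.INTER_NEAREST))
for n,(rs,rt) in roi.items():
    cs=[]
    for im,r in((S,rs),(T,rt)):
        m,ce,st=blob(blue(im),r); hull=cv2.convexHull(max(cv2.findContours(m,0,1)[0],key=cv2.contourArea))
        f=np.zeros_like(m); cv2.fillPoly(f,[hull],1)
        wm,wc,wst=blob(white(im,140)&(f*255),r); cs.append(wc); print(n,"blue",ce,st[2:],"white disc",wc,wst[2:]); tile(im,r)
    X=tri(s,t,cs[0],cs[1]); print(n,X, proj(s,X)-cs[0],proj(t,X)-cs[1], "top@70",onplane(t,cs[1],70),"side@70",onplane(s,cs[0],70))
for n,rs,rt,z in(("tray",r8(395,262,505,345),r8(325,200,462,288),18),("pad",r8(360,412,465,490),r8(565,303,650,385),20)):
    q=[]
    for im,r in((S,rs),(T,rt)):
        m,ce,st=blob(white(im,150),r); q.append(quad(m)); tile(im,r)
    for c,x in((s,q[0]),(t,q[1])): 
        W=onplane(c,x,z); print(n,"px",x.tolist(),"\n",W,"mean",W.mean(0),"sides",np.linalg.norm(W-np.roll(W,-1,0),axis=1))
    a=onplane(s,q[0],z);b=onplane(t,q[1],z); idx=[np.argmin(np.linalg.norm(b-w,axis=1)) for w in a]
    print("tri",tri(s,t,q[0],q[1][idx]))
cv2.imwrite("pics/tiles1.png",np.vstack([np.hstack(tiles[:4]),np.hstack(tiles[4:])]))
E
```

```text
round blue [235.6 216.4] [ 16  12 106] white disc [235.6 214.4] [ 9  6 45]
round blue [307.8 224.3] [ 18  18 165] white disc [308.9 224. ] [ 9  9 70]
round [[ 433.8 -109.9   73. ]] [[-0.  0.]] [[ 0. -0.]] top@70 [[ 434.  -110.4   70. ]] side@70 [[ 434.6 -106.    70. ]]
square blue [215.1 149.8] [13  9 64] white disc [215.1 147.9] [ 7  5 28]
square blue [161.7 219.7] [ 19  19 177] white disc [160.7 219.3] [10 10 76]
square [[442.  256.8  74.1]] [[ 0.1 -0. ]] [[-0.   0.1]] top@70 [[442.6 257.8  70. ]] side@70 [[442.9 264.1  70. ]]
tray px [[319.0, 205.0], [284.0, 214.0], [256.0, 178.0], [288.0, 171.0]] 
 [[694.4 -52.4  18. ]
 [582.1 -69.8  18. ]
 [549.9 132.6  18. ]
 [661.5 148.7  18. ]] mean [622.   39.8  18. ] sides [113.7 204.9 112.8 203.8]
tray px [[291.0, 170.0], [217.0, 181.0], [212.0, 141.0], [284.0, 131.0]] 
 [[582.4 -72.9  18. ]
 [550.3 126.2  18. ]
 [661.3 142.6  18. ]
 [692.1 -54.7  18. ]] mean [621.5  35.3  18. ] sides [201.7 112.3 199.7 111.2]
tri [[692.8 -54.7  19.6]
 [581.4 -72.6  20.3]
 [548.6 125.8  22.6]
 [659.5 142.1  22.4]]
pad px [[291.0, 295.0], [251.0, 308.0], [235.0, 277.0], [273.0, 267.0]] 
 [[ 508.2 -371.    20. ]
 [ 409.6 -386.8   20. ]
 [ 394.6 -283.8   20. ]
 [ 492.7 -272.4   20. ]] mean [ 451.3 -328.5   20. ] sides [ 99.8 104.1  98.8  99.8]
pad px [[412.0, 236.0], [374.0, 241.0], [367.0, 203.0], [403.0, 199.0]] 
 [[ 407.7 -389.7   20. ]
 [ 394.  -288.6   20. ]
 [ 494.1 -274.8   20. ]
 [ 505.7 -372.    20. ]] mean [ 450.4 -331.3   20. ] sides [102.  101.   97.9  99.5]
tri [[ 507.  -371.9   21. ]
 [ 408.6 -388.8   22.4]
 [ 393.9 -287.4   23.6]
 [ 492.8 -274.    21.6]]
```

View pics/tiles1.png

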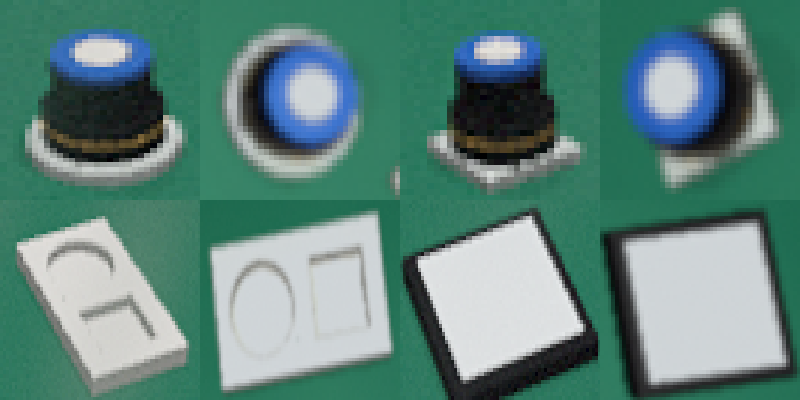

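The tiles confirm the detections: the cap discs, both feet and the pocket layout (round on the +y side). Triangulated heights come out 1–4 mm high, at about 73 and 74 for the caps, 20–22 for the tray and 21–23 for the pad. That matches the stated calibration error. I'll refine each pose with silhouette fits in each view.

```bash
cat >> h.py <<'E'
from scipy.optimize import minimize
def disc(r,z,n=48):
    a=np.linspace(0,2*np.pi,n,endpoint=False); return np.c_[r*np.cos(a),r*np.sin(a),np.full(n,z)]
def box(a,b,z0,z1): return np.float64([[sx*a/2,sy*b/2,z] for z in(z0,z1) for sx in(-1,1) for sy in(-1,1)])
BODY=[np.r_[disc(27,10),disc(27,34)],np.r_[disc(22,34),disc(22,70)]]
PARTS={"round":[np.r_[disc(34,0),disc(34,10)]]+BODY,"square":[box(56,56,0,10)]+BODY,"tray":[box(110,200,0,18)],"pad":[box(120,120,0,20)]}
def notgreen(im):
    h=cv2.cvtColor(im,cv2.COLOR_RGB2HSV); return (cv2.inRange(h,(65,90,0),(95,255,255))==0).astype(np.float32)
def render(c,parts,x,y,z,w,roi,k=6):
    x0,y0,x1,y1=roi; m=np.zeros(((y1-y0)*k,(x1-x0)*k),np.uint8); R=np.array([[np.cos(w),-np.sin(w),0],[np.sin(w),np.cos(w),0],[0,0,1]])
    for p in parts:
        u=(proj(c,p@R.T+[x,y,z])-[x0-.5,y0-.5])*k-.5
        cv2.fillConvexPoly(m,cv2.convexHull(np.round(u*16).astype(np.int32)),1,shift=4)
    return cv2.resize(m.astype(np.float32),(x1-x0,y1-y0),interpolation=cv2.INTER_AREA)
def fit(im,c,name,p0,z=0,yaw=True,roi=None,mask=None):
    u=proj(c,np.vstack(PARTS[name])+[p0[0],p0[1],z]); roi=roi or [int(v) for v in np.r_[u.min(0)-7,u.max(0)+8]]
    roi=[max(roi[0],0),max(roi[1],0),min(roi[2],512),min(roi[3],384)]
    g=(notgreen(im) if mask is None else mask)[roi[1]:roi[3],roi[0]:roi[2]]
    f=lambda v:np.sum((render(c,PARTS[name],v[0],v[1],z,p0[2]+v[2]/50 if yaw else p0[2],roi)-g)**2)
    r=min((minimize(f,[p0[0]+d,p0[1]-d,e],method="Nelder-Mead",options=dict(initial_simplex=[[p0[0]+d,p0[1]-d,e],[p0[0]+6,p0[1],e],[p0[0],p0[1]+6,e],[p0[0],p0[1],e+6]],xatol=.03,fatol=.01)) for d,e in((0,0),(3,-4),(-3,4))),key=lambda r:r.fun)
    return np.r_[r.x[:2],p0[2]+r.x[2]/50],r.fun
E
cat > fitall.py <<'E'
from h import *
S,s=cap("side");T,t=cap("top"); np.set_printoptions(precision=3,suppress=True)
for n,p in dict(round=(434,-110,0),square=(442,258,.4),tray=(621,36,.165),pad=(451,-330,.15)).items():
    for v,im,c in(("side",S,s),("top",T,t)):
        print(n,v,*fit(im,c,n,np.float64(p),yaw=n!="round"))
E
python3 fitall.py
```

```text
round side [ 434.254 -105.829   -0.032] 83.67669677734375
round top [ 433.445 -109.743    0.161] 26.71527671813965
square side [442.949 263.352   0.448] 32.61651611328125
square top [442.424 257.761   0.421] 16.883487701416016
tray side [623.787  40.138   0.153] 49.722991943359375
tray top [622.91   35.399   0.155] 106.34413146972656
pad side [ 451.395 -325.301    0.134] 206.64584350585938
pad top [ 450.925 -329.369    0.147] 195.17205810546875
```

The per-view fits agree within the calibration error. The side view has a steady offset of about +4–5 mm in y, which I'll resolve once a cell is gripped. Next I'll compute the approach to the round cell.

```bash
cat >> h.py <<'E'
from scipy.spatial.transform import Rotation as Ro
def go(x,y,z,yaw=None):
    o=bot.get_obs(); R=Ro.from_euler("xyz",o["tcp_rot"]); d=R.inv().apply(np.array([x,y,z])-o["tool_pos"])
    w=0 if yaw is None else -((yaw-o["tcp_rot"][2]+np.pi)%(2*np.pi)-np.pi)
    print("t",round(o["time"],2),"tcp",np.round(o["tool_pos"],1),"yaw",round(o["tcp_rot"][2],3),"F",np.round(o["contact_force"],2),"w",round(o["grip_width"],1),"shift",np.round(d,1),"turn",round(w,3),"dist",round(np.linalg.norm(d)))
E
python3 -c "
from h import *
go(433.5,-108.5,300)"
```

```text
t 0.3 tcp [ 208.2 -481.9  404.5] yaw 0.408 F [ 0.2  -0.46  0.41] w 91.9 shift [ 354.9 -253.4  104.6] turn 0 dist 448
```

Careful with the scale: shifts go in shares of 750 mm and turns go in shares of pi rad. That gives: 178 mm / 750 = 0.2373, -127 mm / 750 = -0.1693.

Call:
{"name": "shift_gripper", "arguments": {"ticks": [[92, 0.2373, -0.1693, 0.0693, 0], [92, 0.2373, -0.1693, 0.0693, 0], [92, 0.2373, -0.1693, 0.0693, 0], [92, 0.2373, -0.1693, 0.0693, 0]]}}

```text
time: 0.8
tool_pos: [322.0, -292.4, 352.2]
tcp_rot: [-3.141, -0.0, 0.409]
contact_force: [0.3, -0.2, -0.3]
grip_width: 91.8
finger_force: 0.0
```

```bash
python3 -c "
from h import *
go(433.5,-108.5,300)"
```

```text
t 0.8 tcp [ 322.  -292.4  352.2] yaw 0.409 F [ 0.32 -0.19 -0.25] w 91.8 shift [ 175.5 -124.3   52.3] turn 0 dist 221
```

To row units: 176 mm / 750 = 0.2347, -124 mm / 750 = -0.1653.

Call:
{"name": "shift_gripper", "arguments": {"ticks": [[92, 0.2347, -0.1653, 0.0693, 0], [92, 0.2347, -0.1653, 0.0693, 0], [92, 0.2347, -0.1653, 0.0693, 0], [92, 0.2347, -0.1653, 0.0693, 0], [92, 0.2347, -0.1653, 0.0693, 0]]}}

```text
time: 1.42
tool_pos: [434.2, -109.4, 300.2]
tcp_rot: [-3.141, 0.001, 0.412]
contact_force: [-0.2, 0.3, -0.0]
grip_width: 91.8
finger_force: 0.0
```

```bash
python3 -c "
from h import *
go(433.5,-108.5,215)"
```

```text
t 1.43 tcp [ 434.2 -109.4  300.2] yaw 0.412 F [-0.21  0.25 -0.01] w 91.8 shift [-0.3 -1.  85.2] turn 0 dist 85
```

To row units: 85 mm / 750 = 0.1133, 60 mm / 750 = 0.08.

Call:
{"name": "shift_gripper", "arguments": {"ticks": [[92, 0, 0, 0.08, 0], [92, 0, 0, 0.1133, 0], [92, 0, 0, 0.1133, 0], [92, 0, 0, 0.1133, 0]], "only": "pos|contact"}}

```text
tool_pos: [434.0, -112.0, 216.8]
contact_force: [0.6, -0.5, 0.7]
```

Call:
{"name": "shift_gripper", "arguments": {"ticks": [[30, 0, 0, 0, 0], [30, 0, 0, 0, 0], [30, 0, 0, 0, 0], [30, 0, 0, 0, 0], [30, 0, 0, 0, 0]]}}

```text
time: 2.55
tool_pos: [433.7, -111.1, 215.7]
tcp_rot: [3.141, 0.0, 0.408]
contact_force: [0.1, -0.6, 0.6]
grip_width: 46.1
finger_force: 0.0
```

```bash
python3 - <<'E'
from h import *
S,s=cap("side");T,t=cap("top"); go(434,-109,215)
cv2.imwrite("pics/g1.png",cv2.cvtColor(np.hstack([cv2.resize(S[150:270,170:300],(400,369)),cv2.resize(T[170:290,250:380],(400,369))]),4))
E
```

```text
t 2.65 tcp [ 433.6 -111.1  215.7] yaw 0.408 F [ 0.38 -0.24  1.22] w 43.4 shift [ 1.2 -1.8  0.7] turn 0 dist 2
```

View pics/g1.png

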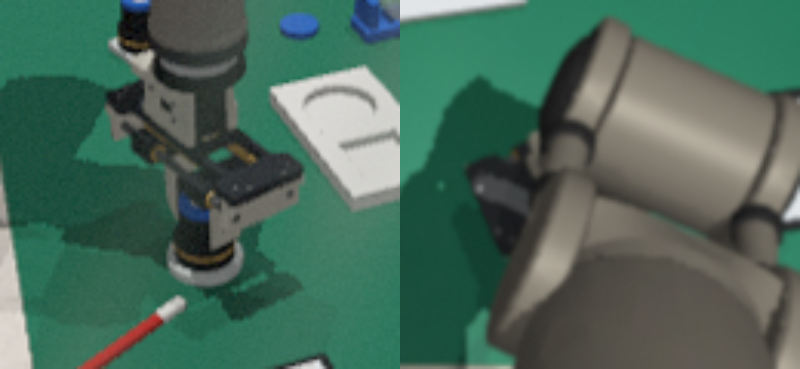

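The side crop shows the fingers astride the blue-capped barrel, with the foot flat and the marker clear. The arm blocks the top view. Finishing the grip and doing a small lift to weigh it.

Call:
{"name": "shift_gripper", "arguments": {"ticks": [[30, 0, 0, 0, 0], [30, 0, 0, 0, 0], [30, 0, 0, 0, 0]]}}

```text
time: 3.02
tool_pos: [433.6, -111.1, 215.7]
tcp_rot: [-3.142, 0.0, 0.408]
contact_force: [-0.6, 1.0, 1.1]
grip_width: 43.4
finger_force: 30.0
```

```bash
python3 - <<'E'
from h import *
S,s=cap("side"); go(434,-109,215)
u=proj(s,[[434,-109,5]])[0]; print(u)
# skirt+foot silhouette only, lower part below the gripper
PARTS["foot"]=[np.r_[disc(34,0),disc(34,10)],np.r_[disc(27,10),disc(27,20)]]
m=notgreen(S)
# mask rows of lower half of the foot only
def low(p):
    x0,y0,x1,y1=[int(u[0]-26),int(u[1]-1),int(u[0]+27),int(u[1]+16)]
    return np.sum((render(s,PARTS["foot"],p[0],p[1],0,0,(x0,y0,x1,y1))-m[y0:y1,x0:x1])**2)
r=min((minimize(low,[434+a,-106+b],method="Nelder-Mead",options=dict(initial_simplex=[[434+a,-106+b],[438,-106],[434,-110]])) for a in(-3,3) for b in(-3,3)),key=lambda r:r.fun);print(r.x,r.fun)
o=bot.get_obs();print(o["finger_force"],o["contact_force"],o["moment"])
E
```

```text
t 3.08 tcp [ 433.6 -111.1  215.7] yaw 0.408 F [-1.24  0.98  0.85] w 43.1 shift [ 1.2 -1.8  0.7] turn 0 dist 2
[236.16062558 233.97923803]
[ 434.76678956 -107.6668874 ] 24.47222328186035
30.000101923942566 [-1.23668048  0.98086366  0.84888504] [0.17008428 0.10188871 0.00415989]
```

To row units: -40 mm / 750 = -0.0533, -20 mm / 750 = -0.0267.

Call:
{"name": "shift_gripper", "arguments": {"ticks": [[30, 0, 0, -0.0267, 0], [30, 0, 0, -0.0533, 0], [30, 0, 0, -0.0533, 0], [30, 0, 0, -0.0533, 0], [30, 0, 0, -0.0533, 0]]}}

```text
time: 3.7
tool_pos: [433.4, -111.1, 254.8]
tcp_rot: [-3.14, 0.001, 0.408]
contact_force: [-0.6, 0.1, -2.1]
grip_width: 43.6
finger_force: 30.0
```

```bash
python3 -c "
from h import *
go(617,81,245,.155)"
```

```text
t 3.7 tcp [ 433.4 -111.1  254.8] yaw 0.408 F [-0.57  0.08 -2.14] w 43.6 shift [ 244.7 -103.5    9.7] turn 0.253 dist 266
```

The arm has the cell held. Side-view fits before and after gripping show the side camera reads about 3 mm high in y, while the top camera is good to under 1 mm. I'll check the tray estimate by overlaying the model on the first images.

```bash
python3 - <<'E'
from h import *
S,s=cap("side");T,t=cap("top"); np.set_printoptions(precision=2,suppress=True)
o=bot.get_obs();print(o["contact_force"])
def overlay(f,c,x,y,w,roi,k):
    x0,y0,x1,y1=roi; im=cv2.resize(cv2.imread(f)[y0:y1,x0:x1],None,fx=k,fy=k,interpolation=cv2.INTER_CUBIC)
    R=Ro.from_euler("z",w)
    sq=lambda a,b,z,cy=0:np.float64([[a/2,b/2+cy,z],[a/2,cy-b/2,z],[-a/2,cy-b/2,z],[-a/2,b/2+cy,z]])
    for p,col in((sq(110,200,18),(0,0,255)),(disc(37,18)+[0,46,0],(255,0,255)),(sq(62,62,18,-46),(255,0,255))):
        u=(proj(c,R.apply(p)+[x,y,0])-[x0-.5,y0-.5])*k-.5
        cv2.polylines(im,[np.round(u).astype(int)],True,col,1)
    return im
a=overlay("pics/top0.png",t,622.9,35.4,.155,(205,125,300,190),8)
b=overlay("pics/side0.png",s,623.8,40.1,.155,(250,165,325,220),6)
cv2.imwrite("pics/ov1.png",cv2.resize(a,None,fx=.6,fy=.6) if 0 else a[:600,:760]); 
E
```

```text
[ 0.21  0.86 -1.73]
```

View pics/ov1.png

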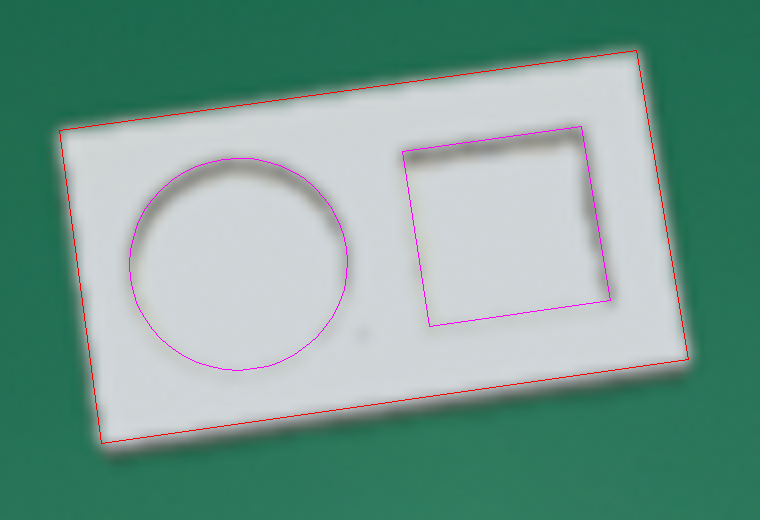

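The overlay on the top image follows the tray rim and both pocket mouths to within about 0.2 px (roughly 0.5 mm). The round pocket is about (615.8, 81.4) and the square pocket about (630, -9.5). Carrying the round cell over.

To row units: 242 mm / 750 = 0.3227, 200 mm / 750 = 0.2667.

```bash
python3 -c "
from h import *
go(615.2,81.1,255)"
```

```text
t 3.8 tcp [ 433.5 -111.1  255.1] yaw 0.408 F [ 0.21  0.86 -1.73] w 43.4 shift [ 2.430e+02 -1.043e+02 -1.000e-01] turn 0 dist 264
```

Call:
{"name": "shift_gripper", "arguments": {"ticks": [[30, 0.0667, -0.0267, 0, 0], [30, 0.1333, -0.056, 0, 0], [30, 0.2, -0.0853, 0, 0], [30, 0.2667, -0.1133, 0, 0], [30, 0.3227, -0.1387, 0, 0]], "only": "pos|contact"}}

```text
tool_pos: [615.6, 82.0, 254.9]
contact_force: [0.5, -0.6, -2.4]
```

```bash
python3 -c "
from h import *
go(615.2,81.1,255)"
```

```text
t 4.42 tcp [615.6  82.  254.9] yaw 0.408 F [ 0.52 -0.64 -2.42] w 43.6 shift [-0.8  0.6 -0.1] turn 0 dist 1
```

To row units: -0.5 mm / 750 = -0.0007.

Call:
{"name": "shift_gripper", "arguments": {"ticks": [[30, -0.0007, 0.0007, 0, 0], [30, -0.0007, 0.0007, 0, 0]], "quiet": true}}

```text
ok
```

```bash
python3 - <<'E'
from h import *
f=[]
for i in range(10): cap("side"); f.append(bot.get_obs()["contact_force"][2])
print("Fz",np.mean(f),np.std(f))
S,s=cap("side"); go(615.2,81.1,222.2)
cv2.imwrite("pics/h1.png",cv2.cvtColor(cv2.resize(S[110:235,215:345],(780,600*125*6//600),interpolation=cv2.INTER_CUBIC)[:600],4))
E
```

```text
Fz -2.000904180824794 0.4581456511710755
t 5.22 tcp [614.3  79.5 255.8] yaw 0.408 F [ 0.75 -0.84 -2.28] w 43.1 shift [ 1.5 -1.1 33.6] turn 0 dist 34
```

```bash
python3 -c "
import cv2;i=cv2.imread('pics/h1.png');cv2.imwrite('pics/h1.png',cv2.resize(i,(624,480)))"
```

```text
(no output)
```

View pics/h1.png

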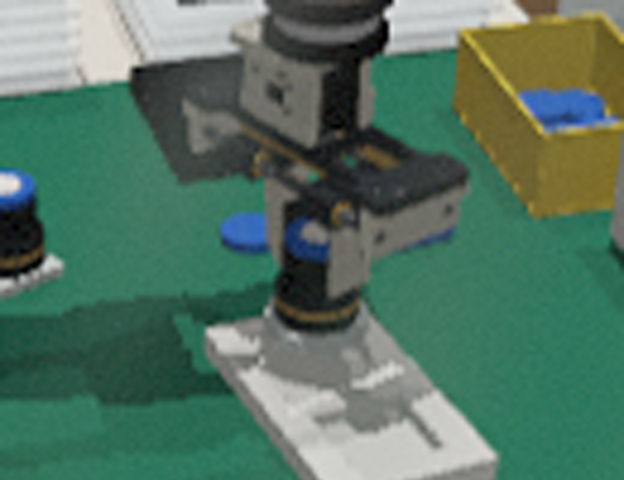

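Hovering over the round pocket, the cell is upright between the fingers. Measured weight is 2.0 N, so this is probably the light one. Next: correct by 1.5/-1.1 mm and lower.

To row units: 14 mm / 750 = 0.0187, 1.5 mm / 750 = 0.002.

Call:
{"name": "shift_gripper", "arguments": {"ticks": [[30, 0.002, -0.0015, 0.0107, 0], [30, 0.002, -0.0015, 0.0187, 0], [30, 0.002, -0.0015, 0.0187, 0], [30, 0.002, -0.0015, 0.0187, 0]], "only": "pos|contact"}}

```text
tool_pos: [615.3, 81.3, 241.6]
contact_force: [0.2, -0.3, -1.9]
```

```bash
python3 -c "
from h import *
go(615.2,81.1,221.7)"
```

```text
t 5.72 tcp [615.3  81.3 241.6] yaw 0.408 F [ 0.21 -0.27 -1.85] w 43.4 shift [-0.2  0.1 19.9] turn 0 dist 20
```

To row units: 12 mm / 750 = 0.016, 9 mm / 750 = 0.012.

Call:
{"name": "shift_gripper", "arguments": {"ticks": [[30, 0, 0, 0.004, 0], [30, 0, 0, 0.008, 0], [30, 0, 0, 0.012, 0], [30, 0, 0, 0.016, 0], [30, 0, 0, 0.016, 0]], "only": "pos|contact"}}

```text
tool_pos: [615.2, 81.2, 229.3]
contact_force: [-0.3, -0.0, -1.8]
```

```bash
python3 -c "
from h import *
go(615.2,81.1,221.7)"
```

```text
t 6.35 tcp [615.2  81.2 229.3] yaw 0.408 F [-0.31 -0.03 -1.78] w 43.4 shift [-0.   0.1  7.6] turn 0 dist 8
```

The underside is at about 13.6 mm, already inside the mouth with no contact. Lowering onto the floor.

To row units: 6.5 mm / 750 = 0.0087, 5.5 mm / 750 = 0.0073.

Call:
{"name": "shift_gripper", "arguments": {"ticks": [[30, 0, 0, 0.0027, 0], [30, 0, 0, 0.0053, 0], [30, 0, 0, 0.0073, 0], [30, 0, 0, 0.0087, 0], [30, 0, 0, 0.0087, 0]], "only": "pos|contact"}}

```text
tool_pos: [615.2, 81.2, 223.1]
contact_force: [-0.0, -0.3, -1.1]
```

Call:
{"name": "shift_gripper", "arguments": {"ticks": [[30, 0, 0, 0.0009, 0], [30, 0, 0, 0.0016, 0], [30, 0, 0, 0.0016, 0]], "only": "pos|contact"}}

```text
tool_pos: [615.2, 81.2, 222.0]
contact_force: [0.0, 0.3, -2.4]
```

To row units: 1 mm / 750 = 0.0013, 0.5 mm / 750 = 0.0007.

Call:
{"name": "shift_gripper", "arguments": {"ticks": [[30, 0, 0, 0.0007, 0], [30, 0, 0, 0.0013, 0], [30, 0, 0, 0.0013, 0], [30, 0, 0, 0.0013, 0]], "only": "pos|contact"}}

```text
tool_pos: [615.2, 81.3, 221.7]
contact_force: [-3.0, -0.5, 5.5]
```

Floor contact came at TCP z 221.7, exactly where it should be. Releasing and rising.

To row units: -0.5 mm / 750 = -0.0007.

Call:
{"name": "shift_gripper", "arguments": {"ticks": [[50, 0, 0, -0.0007, 0], [70, 0, 0, -0.0007, 0], [92, 0, 0, -0.0007, 0], [92, 0, 0, -0.0007, 0], [92, 0, 0, -0.0007, 0]], "only": "pos|contact|width"}}

```text
tool_pos: [615.3, 81.2, 221.4]
contact_force: [0.6, -0.5, -0.8]
grip_width: 85.4
```

Call:
{"name": "shift_gripper", "arguments": {"ticks": [[92, 0, 0, -0.0533, 0], [92, 0, 0, -0.1067, 0], [92, 0, 0, -0.1067, 0]], "only": "pos|contact|width"}}

```text
tool_pos: [616.1, 81.3, 305.2]
contact_force: [-0.4, 0.8, -0.7]
grip_width: 91.8
```

```bash
python3 -c "
from h import *
go(442.4,258.4,300,.425)"
```

```text
t 8.85 tcp [616.1  81.3 305.2] yaw 0.408 F [-0.43  0.8  -0.68] w 91.8 shift [ -89.2 -231.5    3.9] turn -0.017 dist 248
```

To row units: -231.5 mm / 750 = -0.3087, -173 mm / 750 = -0.2307, -0.02 rad / 3.1416 = -0.0064.

Call:
{"name": "shift_gripper", "arguments": {"ticks": [[92, -0.0293, -0.076, 0.0013, -0.0064], [92, -0.06, -0.1533, 0.0027, -0.0064], [92, -0.0893, -0.2307, 0.004, -0.0064], [92, -0.1187, -0.3087, 0.0053, -0.0064], [92, -0.1187, -0.3087, 0.0053, -0.0064]], "only": "pos|rot"}}

```text
tool_pos: [438.6, 260.8, 296.7]
tcp_rot: [-3.141, 0.003, 0.433]
```

```bash
python3 - <<'E'
from h import *
S,s=cap("side");cap("side");cap("side");T,t=cap("top"); go(442.4,258.4,215.5,.43)
im=cv2.resize(T[130:260,130:270],(646,600),interpolation=cv2.INTER_CUBIC)
cv2.imwrite("pics/n1.png",cv2.cvtColor(im,4)[:, :])
# nested round cell: fit in both views
for v,i,c in(("side",S,s),("top",T,t)):
    u=proj(c,[[615.8,81.4,70]])[0]; b=blue(i); m,ce,st=blob(b,[int(u[0]-14),int(u[1]-12),int(u[0]+15),int(u[1]+13)]); print(v,"pred cap top",u,"blue",ce,st)
E
```

```text
t 9.68 tcp [442.6 257.7 297.2] yaw 0.427 F [-0.26 -1.   -0.97] w 91.9 shift [ 0.1 -0.7 81.7] turn -0.003 dist 82
side pred cap top [280.93754907 169.82177359] blue [280.56756757 169.05405405] [274 164  14  10  74]
top pred cap top [233.14559668 152.35798938] blue [233.11034483 153.52413793] [225 145  17  17 145]
```

View pics/n1.png

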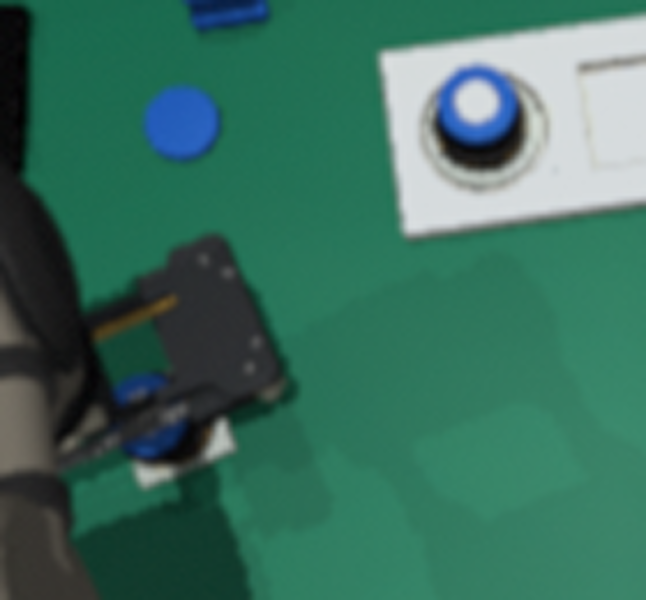

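The round cell sits upright and centred in its pocket, at about (480,125) in this crop. The open gripper is above the square cell at (160,430). Lowering onto it.

To row units: 81.5 mm / 750 = 0.1087, 50 mm / 750 = 0.0667.

Call:
{"name": "shift_gripper", "arguments": {"ticks": [[92, 0, -0.0009, 0.0667, 0], [92, 0, -0.0009, 0.1087, 0], [92, 0, -0.0009, 0.1087, 0], [92, 0, -0.0009, 0.1087, 0]], "only": "pos|contact"}}

```text
tool_pos: [442.6, 258.6, 216.8]
contact_force: [-0.4, -1.0, 0.6]
```

Call:
{"name": "shift_gripper", "arguments": {"ticks": [[30, 0, 0, 0, 0], [30, 0, 0, 0, 0], [30, 0, 0, 0, 0], [30, 0, 0, 0, 0], [30, 0, 0, 0, 0]], "only": "pos|contact|finger|width"}}

```text
tool_pos: [441.5, 259.1, 216.1]
contact_force: [0.0, -2.3, 0.3]
grip_width: 46.4
finger_force: 0.6
```

Call:
{"name": "shift_gripper", "arguments": {"ticks": [[30, 0, 0, 0, 0], [30, 0, 0, 0, 0], [30, 0, 0, 0, 0]]}}

```text
time: 11.18
tool_pos: [441.5, 259.0, 216.0]
tcp_rot: [3.141, -0.0, 0.428]
contact_force: [0.7, -2.4, 1.7]
grip_width: 43.2
finger_force: 30.0
```

```bash
python3 - <<'E'
from h import *
S,s=cap("side"); go(442.4,258.4,215.5)
PARTS["foot"]=[box(56,56,0,10),np.r_[disc(27,10),disc(27,20)]]
m=notgreen(S); u=proj(s,[[442,262,5]])[0]; m0=notgreen(cv2.imread("pics/side0.png")[:,:,::-1].copy())
x0,y0,x1,y1=[int(u[0]-22),int(u[1]-1),int(u[0]+23),int(u[1]+13)]
for mm in(m0,m):
    f=lambda p:np.sum((render(s,PARTS["foot"],p[0],p[1],0,.43+p[2]/50,(x0,y0,x1,y1))-mm[y0:y1,x0:x1])**2)
    r=min((minimize(f,[442+a,262+b,0],method="Nelder-Mead",options=dict(initial_simplex=[[442+a,262+b,0],[447,262,0],[442,257,0],[442,262,5]])) for a in(-3,3) for b in(-3,3)),key=lambda r:r.fun);print(r.x[:2],.43+r.x[2]/50,r.fun)
E
```

```text
t 11.22 tcp [441.6 259.  216.1] yaw 0.428 F [ 0.3  -3.09  2.27] w 43.8 shift [0.5 0.9 0.6] turn 0 dist 1
[443.08766941 263.64379252] 0.43126220057058423 3.0864198207855225
[442.90598086 263.37269158] 0.41060582125602524 5.684413909912109
```

The square cell is gripped with its foot aligned to the tool within about 0.01 rad. I'll lift high enough to clear the nested cell and weigh it. I'll turn it a quarter turn further so the fingers don't face the neighbouring cell.

To row units: -100 mm / 750 = -0.1333, -60 mm / 750 = -0.08.

Call:
{"name": "shift_gripper", "arguments": {"ticks": [[30, 0, 0, -0.0267, 0], [30, 0, 0, -0.08, 0], [30, 0, 0, -0.1333, 0], [30, 0, 0, -0.1333, 0], [30, 0, 0, -0.1333, 0]], "only": "pos|contact|width"}}

```text
tool_pos: [440.8, 259.0, 314.6]
contact_force: [0.9, 0.4, -4.3]
grip_width: 43.2
```

```bash
python3 - <<'E'
from h import *
f=[]
for i in range(10): cap("side"); f.append(bot.get_obs()["contact_force"][2])
print("Fz",np.mean(f),np.std(f)); go(630.1,-10.1,316,1.73)
E
```

```text
Fz -3.9640419387899746 0.32375385883566665
t 12.35 tcp [441.5 259.1 315.8] yaw 0.428 F [-0.11  0.02 -3.75] w 43.5 shift [ 6.000e+01  3.232e+02 -2.000e-01] turn -1.302 dist 329
```

The square cell weighs 4.0 N against 2.0 N, so it's the full one.

To row units: 225 mm / 750 = 0.3, 180 mm / 750 = 0.24, -0.9 rad / 3.1416 = -0.2865.

Call:
{"name": "shift_gripper", "arguments": {"ticks": [[30, 0.012, 0.06, 0, -0.0573], [30, 0.024, 0.12, 0, -0.1146], [30, 0.036, 0.18, 0, -0.1719], [30, 0.048, 0.24, 0, -0.2292], [30, 0.06, 0.3, 0, -0.2865]], "only": "pos|rot|contact|width"}}

```text
tool_pos: [576.5, 71.7, 316.0]
tcp_rot: [3.142, -0.0, 1.334]
contact_force: [-0.2, 0.1, -3.0]
grip_width: 43.1
```

```bash
python3 -c "
from h import *
go(630.1,-10.1,316,1.73)"
```

```text
t 12.97 tcp [576.5  71.7 316. ] yaw 1.334 F [-0.23  0.12 -2.98] w 43.1 shift [-66.9  71.3  -0. ] turn -0.396 dist 98
```

To row units: 71.3 mm / 750 = 0.0951, -66.9 mm / 750 = -0.0892, -0.396 rad / 3.1416 = -0.1261.

Call:
{"name": "shift_gripper", "arguments": {"ticks": [[30, -0.04, 0.0427, 0, -0.0477], [30, -0.0667, 0.072, 0, -0.0955], [30, -0.0892, 0.0951, 0, -0.1261], [30, -0.0892, 0.0951, 0, -0.1261], [30, -0.0892, 0.0951, 0, -0.1261]], "only": "pos|rot|contact|width"}}

```text
tool_pos: [628.5, -8.6, 315.7]
tcp_rot: [-3.141, -0.001, 1.723]
contact_force: [-0.5, 0.1, -4.1]
grip_width: 43.2
```

```bash
python3 -c "
from h import *
go(630.1,-10.1,241,1.73)"
```

```text
t 13.6 tcp [628.5  -8.6 315.7] yaw 1.723 F [-0.46  0.1  -4.06] w 43.2 shift [-1.7  1.4 74.7] turn -0.007 dist 75
```

To row units: 70 mm / 750 = 0.0933, 40 mm / 750 = 0.0533.

Call:
{"name": "shift_gripper", "arguments": {"ticks": [[30, 0, 0, 0.0533, 0], [30, 0, 0, 0.0933, 0], [30, 0, 0, 0.0933, 0], [30, 0, 0, 0.0933, 0], [30, 0, 0, 0.0933, 0]], "only": "pos|rot|contact|width"}}

```text
tool_pos: [629.3, -8.8, 247.9]
tcp_rot: [3.139, 0.001, 1.724]
contact_force: [0.4, 0.3, -3.0]
grip_width: 43.1
```

```bash
python3 - <<'E'
from h import *
S,s=cap("side"); go(630.1,-10.1,229,1.73)
cv2.imwrite("pics/h2.png",cv2.resize(cv2.cvtColor(S[130:230,235:345],4),(660,600),interpolation=cv2.INTER_CUBIC))
E
```

```text
t 14.28 tcp [629.2  -8.9 247.7] yaw 1.724 F [ 0.18  0.4  -4.06] w 43.6 shift [-1.3  0.7 18.7] turn -0.006 dist 19
```

View pics/h2.png

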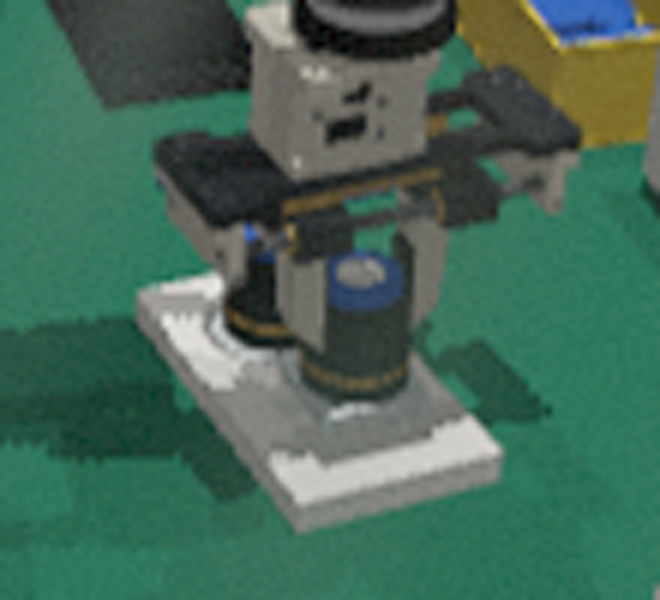

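The square cell hangs upright over the square pocket, and the gripper is clear of the round cell. Correcting by -1.3/0.7 mm and lowering.

To row units: 9 mm / 750 = 0.012, -1.3 mm / 750 = -0.0017, -0.006 rad / 3.1416 = -0.0019.

Call:
{"name": "shift_gripper", "arguments": {"ticks": [[30, -0.0017, 0.0009, 0.004, -0.0019], [30, -0.0017, 0.0009, 0.008, -0.0019], [30, -0.0017, 0.0009, 0.008, -0.0019], [30, -0.0017, 0.0009, 0.012, -0.0019], [30, -0.0017, 0.0009, 0.012, -0.0019]], "only": "pos|rot|contact|width"}}

```text
tool_pos: [629.6, -10.2, 236.6]
tcp_rot: [-3.141, -0.0, 1.73]
contact_force: [-0.4, 0.1, -4.9]
grip_width: 43.3
```

```bash
python3 -c "
from h import *
go(630.1,-10.1,222.1,1.73)"
```

```text
t 14.9 tcp [629.6 -10.2 236.6] yaw 1.73 F [-0.4   0.08 -4.91] w 43.3 shift [ 0.   0.5 14.5] turn -0.0 dist 15
```

To row units: 8 mm / 750 = 0.0107, 6 mm / 750 = 0.008.

Call:
{"name": "shift_gripper", "arguments": {"ticks": [[30, 0, 0, 0.0027, 0], [30, 0, 0, 0.0053, 0], [30, 0, 0, 0.008, 0], [30, 0, 0, 0.0107, 0], [30, 0, 0, 0.0107, 0]], "only": "pos|contact"}}

```text
tool_pos: [629.7, -10.2, 228.8]
contact_force: [-0.7, 0.6, -2.8]
```

```bash
python3 -c "
from h import *
go(630.1,-10.1,222.1,1.73)"
```

```text
t 15.53 tcp [629.7 -10.2 228.8] yaw 1.73 F [-0.66  0.59 -2.82] w 43.3 shift [0.  0.4 6.7] turn -0.0 dist 7
```

The underside is at about 12.8 mm, inside the pocket with no contact. Lowering the rest of the way.

To row units: 6 mm / 750 = 0.008, 5 mm / 750 = 0.0067.

Call:
{"name": "shift_gripper", "arguments": {"ticks": [[30, 0, 0.0003, 0.0027, 0], [30, 0, 0.0003, 0.0053, 0], [30, 0, 0.0003, 0.0067, 0], [30, 0, 0.0003, 0.008, 0], [30, 0, 0.0003, 0.008, 0]], "only": "pos|contact"}}

```text
tool_pos: [629.9, -10.2, 222.9]
contact_force: [-0.1, 0.7, -4.2]
```

Call:
{"name": "shift_gripper", "arguments": {"ticks": [[30, 0, 0, 0.0007, 0], [30, 0, 0, 0.0013, 0], [30, 0, 0, 0.0013, 0]], "only": "pos|contact"}}

```text
tool_pos: [630.0, -10.2, 222.2]
contact_force: [-0.3, -0.1, -1.7]
```

To row units: 0.6 mm / 750 = 0.0008, 0.4 mm / 750 = 0.0005.

Call:
{"name": "shift_gripper", "arguments": {"ticks": [[30, 0, 0, 0.0005, 0], [30, 0, 0, 0.0008, 0], [30, 0, 0, 0.0008, 0], [30, 0, 0, 0.0008, 0]], "only": "pos|contact"}}

```text
tool_pos: [629.9, -10.3, 222.2]
contact_force: [-3.7, -1.5, 5.8]
```

It's on the floor at z 222.2, as predicted. Releasing, rising clear and checking.

To row units: -0.3 mm / 750 = -0.0004.

Call:
{"name": "shift_gripper", "arguments": {"ticks": [[55, 0, 0, -0.0004, 0], [75, 0, 0, -0.0004, 0], [92, 0, 0, -0.0004, 0], [92, 0, 0, -0.0004, 0], [92, 0, 0, -0.0004, 0]], "only": "pos|contact|width"}}

```text
tool_pos: [630.0, -10.2, 221.7]
contact_force: [0.8, 0.1, -0.3]
grip_width: 88.6
```

Call:
{"name": "shift_gripper", "arguments": {"ticks": [[92, 0, 0, -0.0533, 0], [92, 0, 0, -0.08, 0], [92, 0, 0, -0.08, 0], [92, 0, 0, -0.08, 0]], "only": "pos|contact|width"}}

```text
tool_pos: [629.6, -10.1, 280.6]
contact_force: [-1.0, 0.2, -0.9]
grip_width: 91.8
```

```bash
python3 - <<'E'
from h import *
for i in range(4): S,s=cap("side")
go(629.9,-10.2,222.2)
cv2.imwrite("pics/n2.png",cv2.resize(cv2.cvtColor(S[130:230,235:345],4),(660,600),interpolation=cv2.INTER_CUBIC))
E
```

```text
t 18.35 tcp [629.7 -10.2 280.5] yaw 1.73 F [ 0.09 -0.42  0.54] w 91.7 shift [-0.1  0.3 58.3] turn 0 dist 58
```

View pics/n2.png

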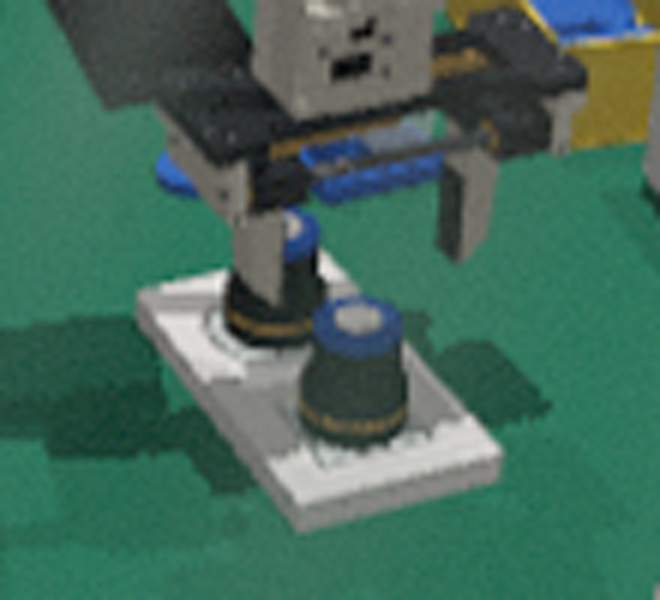

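Both cells stand upright and nested, the round at (275,280) and the square at (355,380), with the gripper clear above. Now I'll take the heavier square cell again.

Careful with the scale: shifts go in shares of 750 mm and turns go in shares of pi rad. That gives: 58 mm / 750 = 0.0773, 40 mm / 750 = 0.0533.

Call:
{"name": "shift_gripper", "arguments": {"ticks": [[92, 0, 0.0004, 0.0533, 0], [92, 0, 0.0004, 0.0773, 0], [92, 0, 0.0004, 0.0773, 0], [92, 0, 0.0004, 0.0773, 0]], "only": "pos|contact"}}

```text
tool_pos: [630.7, -10.2, 224.6]
contact_force: [0.3, -0.1, 0.5]
```

Call:
{"name": "shift_gripper", "arguments": {"ticks": [[30, 0, 0, 0, 0], [30, 0, 0, 0, 0], [30, 0, 0, 0, 0], [30, 0, 0, 0, 0], [30, 0, 0, 0, 0]], "quiet": true}}

```text
ok
```

Call:
{"name": "shift_gripper", "arguments": {"ticks": [[30, 0, 0, 0, 0], [30, 0, 0, 0, 0], [30, 0, 0, 0, 0], [30, 0, 0, 0, 0]], "only": "pos|contact|finger|width"}}

```text
tool_pos: [630.2, -10.1, 223.7]
contact_force: [-1.1, -0.8, 1.1]
grip_width: 43.2
finger_force: 30.0
```

To row units: -135 mm / 750 = -0.18, -95 mm / 750 = -0.1267.

Call:
{"name": "shift_gripper", "arguments": {"ticks": [[30, 0, 0, -0.02, 0], [30, 0, 0, -0.0667, 0], [30, 0, 0, -0.1267, 0], [30, 0, 0, -0.18, 0], [30, 0, 0, -0.18, 0]], "only": "pos|contact|width"}}

```text
tool_pos: [630.7, -10.1, 362.9]
contact_force: [-0.7, 0.4, -4.3]
grip_width: 43.3
```

```bash
python3 -c "
from h import *
T,t=cap('top'); print(onplane(t,[[349,130]],0))
go(450.8,-329.5,358)"
```

```text
[[ 703.34483594 -239.8331326     0.        ]]
t 20.65 tcp [630.2 -10.1 359.9] yaw 1.73 F [-0.04  0.72 -4.17] w 43.6 shift [-287.  -227.7    1.5] turn 0 dist 366
```

To row units: -190 mm / 750 = -0.2533, -150 mm / 750 = -0.2.

Call:
{"name": "shift_gripper", "arguments": {"ticks": [[30, -0.04, -0.032, 0, 0], [30, -0.0933, -0.0747, 0, 0], [30, -0.1467, -0.1173, 0, 0], [30, -0.2, -0.1587, 0, 0], [30, -0.2533, -0.2, 0, 0]], "only": "pos|contact|width"}}

```text
tool_pos: [510.8, -222.5, 356.4]
contact_force: [0.2, -0.4, -3.7]
grip_width: 43.7
```

```bash
python3 -c "
from h import *
go(450.8,-329.5,358)"
```

```text
t 21.27 tcp [ 510.8 -222.5  356.4] yaw 1.73 F [ 0.19 -0.37 -3.69] w 43.7 shift [-96.1 -76.2  -1.6] turn 0 dist 123
```

To row units: -96 mm / 750 = -0.128, -90 mm / 750 = -0.12.

Call:
{"name": "shift_gripper", "arguments": {"ticks": [[30, -0.0533, -0.0427, 0, 0], [30, -0.0933, -0.0747, 0.0067, 0], [30, -0.12, -0.0947, 0.02, 0], [30, -0.128, -0.1013, 0.04, 0], [30, -0.128, -0.1013, 0.0493, 0]], "only": "pos|contact|width"}}

```text
tool_pos: [452.0, -327.8, 319.3]
contact_force: [0.0, 0.2, -3.3]
grip_width: 43.7
```

Call:
{"name": "shift_gripper", "arguments": {"ticks": [[30, 0, 0, 0, 0], [30, 0, 0, 0, 0], [30, 0, 0, 0, 0]], "quiet": true}}

```text
ok
```

```bash
python3 -c "
from h import *
go(450.8,-329.5,317.7)"
```

```text
t 22.27 tcp [ 452.8 -327.8  322.3] yaw 1.731 F [-0.77  0.64 -4.93] w 43.6 shift [-1.3 -2.2  4.6] turn 0 dist 5
```

To row units: 4.6 mm / 750 = 0.0061, -2.2 mm / 750 = -0.0029.

Call:
{"name": "shift_gripper", "arguments": {"ticks": [[30, -0.0017, -0.0029, 0.0061, 0], [30, -0.0017, -0.0029, 0.0061, 0], [30, -0.0017, -0.0029, 0.0061, 0], [30, -0.0017, -0.0029, 0.0061, 0], [30, -0.0017, -0.0029, 0.0061, 0]], "quiet": true}}

```text
ok
```

Call:
{"name": "shift_gripper", "arguments": {"ticks": [[30, 0, 0, 0, 0], [30, 0, 0, 0, 0], [30, 0, 0, 0, 0], [30, 0, 0, 0, 0]], "only": "pos|rot|contact|width"}}

```text
tool_pos: [450.4, -329.9, 317.1]
tcp_rot: [3.142, 0.0, 1.73]
contact_force: [0.3, 0.3, -4.6]
grip_width: 43.4
```

```bash
python3 - <<'E'
from h import *
S,s=cap("side"); go(450.8,-329.5,317.7); print(np.abs(bot.get_obs()["dq"]).max())
cv2.imwrite("pics/end.png",cv2.resize(cv2.cvtColor(S[60:330,130:400],4),(600,600),interpolation=cv2.INTER_CUBIC))
E
```

```text
t 23.45 tcp [ 450.4 -329.9  317.1] yaw 1.73 F [ 0.59 -0.61 -3.95] w 43.4 shift [ 0.4  0.5 -0.6] turn 0 dist 1
0.00105253939922365
```

View pics/end.png

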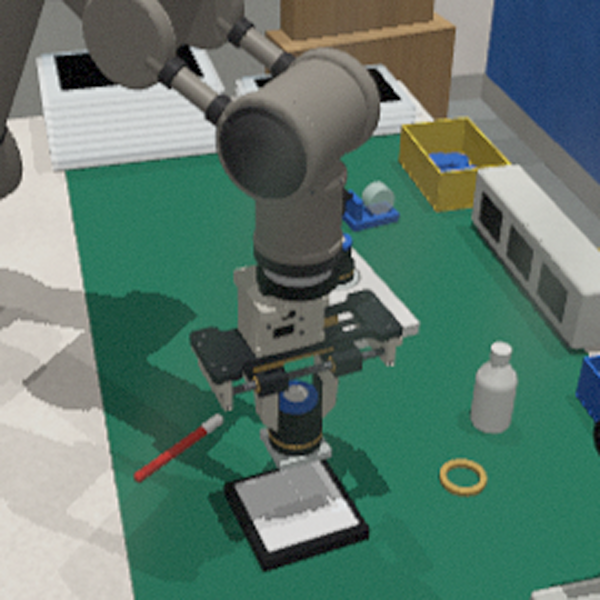

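The square cell hangs upright and still over the pad, at about (297,425) in the crop. The lighter cell is still in its pocket and the bystanders haven't been touched. Handing in.

```bash
python3 -c "
from plant import bot
print(bot.close_job())"
```

```text
the job is handed in; nothing more can be done
None
```

Job handed in at about 23.5 s: both cells were nested in their matching pockets, and the heavier square cell (4.0 N against 2.0 N) is now held upright and still, its foot about 8 cm above the pad centre, with the round cell left in its pocket.

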